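# Level drip rest for a spatula

### The job

Set up a level drip rest on the brown board: stand the crucible upright in the middle of the cork disc, the tallest of the three jars in the middle of the white tile and the shortest in the middle of the wooden block, leaving the middle-sized jar where it is. Only when all three stand there, pick up the spatula and lay it flat, grip's high side up, across the two jar caps, along the board, with the centre of its grip over the crucible. Do not tip anything over, and let go of everything.

Things in the scene. Friction and masses are not known exactly. Their poses are not given: they have to be found in the camera images.
- jar_tall_c (a point): White round plastic jar with a flat black screw cap, 90 mm tall, the tallest of three like jars; body 44 mm across up to 20 mm below the top, cap 40 mm across and 15 mm high. Starts upright on the bench. Point: its centre, half-way up (45 mm above its underside); z up. About 170 g (it varies). It belongs on the tile.
- jar_short_c (a point): White round plastic jar with a flat black screw cap, 60 mm tall, the shortest of three like jars; body 44 mm across up to 20 mm below the top, cap 40 mm across and 15 mm high. Starts upright on the bench. Point: its centre, half-way up (30 mm above its underside); z up. About 120 g (it varies). It belongs on the wooden block.
- jar_mid_c (a point): White round plastic jar with a flat black screw cap, 75 mm tall, the middle one in height of three like jars; body 44 mm across up to 20 mm below the top, cap 40 mm across and 15 mm high. Starts upright on the bench. Point: its centre, half-way up (37.5 mm above its underside); z up. About 150 g (it varies). Not needed: it stays where it is.
- crucible_c (a point): Small white porcelain crucible, an open cup 36 mm tall, 48 mm across the rim, 45 mm across 10 mm above its foot, walls 4 mm. Starts upright on the bench. Point: its centre, half-way up (18 mm above its underside); z up. About 60 g. It belongs on the cork disc.
- spatula_c (a point): Double-ended flat steel laboratory spatula, straight, 220 mm long: steel 5 mm thick and 12 mm wide, 18 mm wide over the last 55 mm at each end, with a black plastic grip in the middle 70 mm long, 14 mm wide and 12 mm high (flush with the steel underneath, so it rises above it). Starts lying flat on the bench, grip's high side up. Point: the centre of the grip, 6 mm above the flat underside, at its balance point; x along its length, z up. About 60 g.
- tile: White square ceramic tile 70 x 70 mm, 6 mm thick, fixed at one end (either) of a brown board 270 x 110 mm, 6 mm thick. Origin: centre of its underside, on the board; its top is 6 mm above that (12 mm above the bench). Its y axis runs along the board, through the cork's and the block's centres (they may lie to +y or to -y); z up.
- block: Pale wooden block 70 x 70 mm, 36 mm high, fixed at the other end of the board, 160 mm from the tile, centre to centre. Origin: centre of its underside, on the board; its top is 36 mm above that (42 mm above the bench). Its y axis runs along the board; z up.
- cork: Round cork disc 70 mm across, 4 mm thick, fixed in the middle of the board, half-way between tile and block. Origin: centre of its underside, on the board; its top is 4 mm above that (10 mm above the bench).
Things that resemble listed ones, but are neither listed nor needed, are in the scene too. What is shaped like the part that bears spatula_c but blue is not meant.

How it is judged (in metres and radians):
On the way:
1. crucible on the cork, tall jar on the tile and short jar on the block, while the spatula still lies on the bench (horizontal distance between jar_tall_c and tile below 0.015 m and z of jar_tall_c in the frame of tile between 0.045 and 0.057 m and angle between each of jar_tall_c, jar_short_c, crucible_c's own z axis and vertical below 0.1 rad and horizontal distance between jar_short_c and block below 0.015 m and z of jar_short_c in the frame of block between 0.06 and 0.072 m and horizontal distance between crucible_c and cork below 0.015 m and z of crucible_c in the frame of cork between 0.016 and 0.028 m and height (world z) of spatula_c below 0.03 m), for 0.2 s.
At the end, for the whole second after the job is handed in: Crucible on cork, tallest jar on tile, shortest on block, upright, within 15 mm of the middle; spatula on both caps, level within 0.06 rad, along the tile-block line within 0.2 rad, its middle within 15 mm of the cork centre; middle jar within 30 mm of its start; all at rest (horizontal distance between jar_tall_c and tile below 0.015 m and z of jar_tall_c in the frame of tile between 0.045 and 0.057 m and angle between each of jar_tall_c, jar_short_c, crucible_c's own z axis and vertical below 0.1 rad and horizontal distance between jar_short_c and block below 0.015 m and z of jar_short_c in the frame of block between 0.06 and 0.072 m and horizontal distance between each of crucible_c, spatula_c and cork below 0.015 m and z of crucible_c in the frame of cork between 0.016 and 0.028 m and angle between the x axis of spatula_c and the y axis of tile, either way round below 0.2 rad and angle between spatula_c's own z axis and vertical below 0.06 rad and z of spatula_c in the frame of tile between 0.096 and 0.11 m and contact force between spatula and jar_tall above 0.03 N and contact force between spatula and jar_short above 0.03 N and linear speed of each of jar_tall, jar_short, crucible, spatula below 0.02 m/s and distance of jar_mid_c from where it was at the start of the episode below 0.03 m); the robot touches nothing.
It fails at once if the crucible or one of the two jars is tipped over (angle between any of jar_tall_c, jar_short_c, crucible_c's own z axis and vertical above 0.9 rad).
It fails at once if the middle-sized jar is moved by more than 30 mm (distance of jar_mid_c from where it was at the start of the episode above 0.03 m).
It also fails if it takes over 115 s, if anything falls off the work surface, if the arm or the gripper's body presses on something with over 40 N, if the wrist force passes 120 N, or if a joint passes its speed limit or range.

### The arm

A 6-joint arm with a two-finger parallel gripper is mounted at the origin on the work surface. World frame = base frame: x ahead of the robot, y to its left, z up, the work surface at z = 0. Lengths are in mm, angles in rad, forces in N, time in s.
With the tool pointing down it reaches from about 400 to 925 mm from the base axis. Payload 12.5 kg.
Tool frame: the origin (TCP) lies midway between the tips of the shut fingers; the grasp point (between the pads) lies 19 mm behind it; z points along the fingers, y is the line along which they close (so a half turn about z gives the same grasp; the last joint's range is limited). The gripper opens to 95 mm and grips with 3 to 60 N. Pads are 20 mm wide; open, the fingers measure 119 mm over their backs; the gripper's body (75 mm by 180 mm) begins 59 mm behind the grasp point.
Start: joints at [-1.213, 0.491, 1.559, -0, 1.092, -0.106], TCP at [279.618, -558.982, 214.661] pointing down, gripper open.
Joint ranges: [-3.1, 3.1], [-0.84, 2.19], [0.05, 2.79], [-1.13, 4.28], [0.06, 2.93], [-2.69, 2.69]. Speed limits (rad/s): [2.22, 2.22, 2.79, 3.14, 3.14, 3.14].

### API

Orientations are given as [roll, pitch, yaw] about the fixed x, y, z axes, in that order (R = Rz(yaw) Ry(pitch) Rx(roll)).
In Python, from cell import state, read_camera, job_done gives the robot as it stands.
- The arm moves only by the tool carry_out, never from a script. Its argument "moves" is a list of rows, each an object with "slide": the shift along the tool's x, y, z as a fraction of full scale, a list of three; "spin": the turn about the tool's z as a fraction of full scale. A call has 1 to 12 rows; each row shifts and turns the commanded pose from where the row before left it, along the tool's axes as they then stand; what a row does not reach is not made up. Full scale, the value 1, is 0.4 m for a shift and 30 degrees for a turn. A row lasts 1/12 s, in which the tool goes at most 41.7 mm and 7.16 degrees, less where a joint would pass 70% of its speed; a pose out of reach is approached as far as the arm can. A call with a number of a shift or a turn outside -1 to 1 is refused whole. A call with a gripper value outside its range is refused whole. "hand" is the closure, from 0 (fully open) to 1 (shut), set as the call begins (left out, the last holds). The fingers move at their own pace and stop on an object; the grip force is fixed at half the most. Time passes only in rows, so rows that do not move let the fingers close. It gives the time, the measured TCP pose, the force, the opening and the grip force at its end, in the units of the state.
- state(): the state, without advancing time (a new reading comes with each control period).
- read_camera(name): name is "side" or "top"; returns a dict with "color" (480x640x3 uint8, red, green, blue), "K" (3x3 intrinsics, pixels), "R" (3x3) and "t" (3): a world point X has camera coordinates R X + t. Camera axes: x right, y down, z forward; pixel columns grow to the right and rows downward; lengths in mm; the calibration is good to about 2 mm. A picture is of the moment at which its call begins. There is no depth.
- job_done(): hands the job in; it is judged then, once.
The state is a dict: "t": time; "joints": joint angles; "qvel": joint speeds; "tau": joint torques, N m; "eef_pos": TCP position; "tcp_rot": TCP orientation; "ft_force": force on the tool from outside, world axes, zero at the start; "moment": the same for the moment, N m; "opening": opening from 0.0 (shut) to 1.0 (fully open); "grip_force": force on a finger pad.
Only numpy, scipy, OpenCV 4.12 (cv2) and the standard library are available. Lean on these libraries where they do the work, as an engineer would, in place of code of your own. Each camera call takes 0.05 s, during which the arm holds its last target. There are 200 camera calls.

## Working session

There is one attempt and no reset: what is moved stays moved. The work goes in short steps, Python scripts to look and compute and a tool call to move; the robot and the scene stay as the last step left them, time stands still between calls to the robot, and variables do not carry over. Pictures are saved under pics/ and viewed, at most 14 in all, crops included, and the job is handed in when it is done.

Besides the shell and the picture viewer there is one more tool, called after "Call:" in YAML: its name, and indented under it one key for each argument. carry_out: Moves the arm, as the interface text tells. Shift numbers are shares of 0.4 m and turn numbers shares of 30 degrees, none past 1 either way. Its arguments: {"type":"object","properties":{"moves":{"type":"array"},"hand":{"type":"number"}},"required":["moves"]}

```bash
ls; mkdir -p pics; python3 - <<'E'
from cell import state, read_camera
import cv2,pickle
for n in("side","top"):
    c=read_camera(n); pickle.dump(c,open(n+"0.pkl","wb"))
    cv2.imwrite(f"pics/{n}0.png",c["color"][:,:,::-1])
    print(n,c["K"],c["R"],c["t"])
print(state())
E
```

```text
pics
side [[513.086866     0.         321.18050344]
 [  0.         513.086866   243.72907779]
 [  0.           0.           1.        ]] [[-0.98116319 -0.19316276 -0.00263511]
 [-0.13856436  0.7132063  -0.68712204]
 [ 0.13460577 -0.67381372 -0.72653724]] [430.85554847 113.48722908 958.80011685]
top [[583.41296416   0.         313.66810904]
 [  0.         583.41296416 236.36514152]
 [  0.           0.           1.        ]] [[ 0.00414293 -0.99971237 -0.02362226]
 [-0.99864748 -0.00291191 -0.05191089]
 [ 0.05182717  0.02380538 -0.9983723 ]] [  19.74703595  468.65380692 1242.76083856]
{'t': 0.1, 'joints': array([-1.21261104e+00,  4.91485220e-01,  1.55935880e+00, -2.51897690e-05,
        1.09170427e+00, -1.05580681e-01]), 'qvel': array([ 0.00088718,  0.00026836, -0.00292094,  0.00172731,  0.00110628,
       -0.00028342]), 'tau': array([ 1.67313035e-03, -6.13624763e+01, -2.58604467e+01,  6.93347678e-02,
        4.70234896e-02, -2.98851853e-05]), 'eef_pos': array([ 279.52908102, -558.78078173,  214.13915287]), 'tcp_rot': array([-3.14063999e+00, -7.84905407e-05,  4.63777551e-01]), 'ft_force': array([-0.69457251, -0.73838082,  0.23540069]), 'moment': array([-0.01098867, -0.03614447,  0.04437486]), 'grip_force': 0.0, 'opening': 0.9990938921848987}
```

View pics/side0.png

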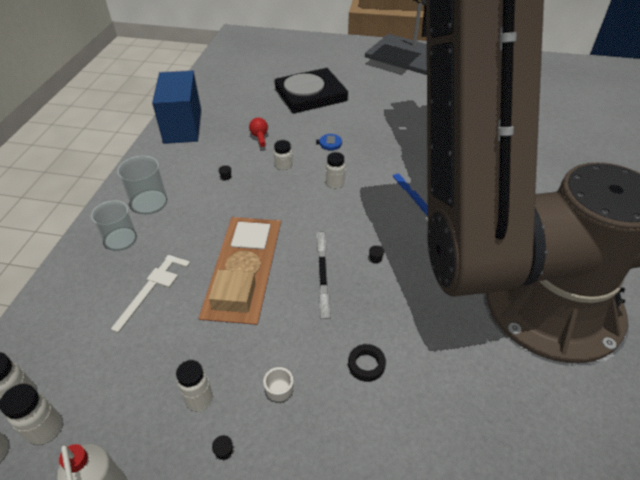

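View pics/top0.png

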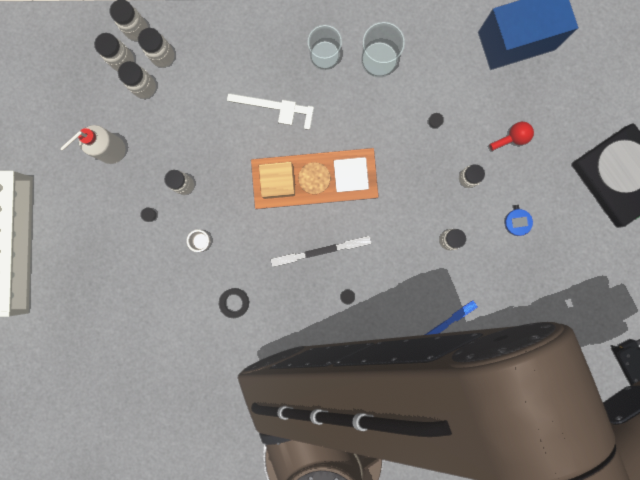

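The top view shows three small jars with caps at (178,180), (473,175) and (454,238); in the side view they are at about (193,385), (283,155) and (335,170). It also shows the crucible (199,240), the board with block (276,180), cork (314,178) and tile (351,174), and the spatula grip (321,250). The four bottles at upper left stand apart, and the blue spatula is not the one meant. Next I measure the heights and make one enlarged crop of the candidates.

```bash
cat > h.py <<'E'
import numpy as np,cv2,pickle
from cell import state, read_camera
def ray(c,uv):
    d=c["R"].T@np.linalg.solve(c["K"],[uv[0],uv[1],1.]); o=-c["R"].T@c["t"]; return o,d/np.linalg.norm(d)
def onz(c,uv,z):
    o,d=ray(c,uv); return o+d*(z-o[2])/d[2]
def proj(c,X):
    p=c["K"]@(c["R"]@np.asarray(X,float)+c["t"]); return p[:2]/p[2]
def tri(c1,u1,c2,u2):
    o1,d1=ray(c1,u1);o2,d2=ray(c2,u2)
    s=np.linalg.lstsq(np.c_[d1,-d2],o2-o1,rcond=None)[0]
    a,b=o1+s[0]*d1,o2+s[1]*d2; return (a+b)/2,np.linalg.norm(a-b)
def blobs(m,roi,amin=20):
    x0,x1,y0,y1=roi; mm=np.zeros_like(m,np.uint8); mm[y0:y1,x0:x1]=m[y0:y1,x0:x1]
    cs=cv2.findContours(mm,cv2.RETR_EXTERNAL,cv2.CHAIN_APPROX_NONE)[0]
    return sorted([c for c in cs if cv2.contourArea(c)>=amin],key=cv2.contourArea,reverse=True)
def cen(c):
    M=cv2.moments(c); return np.array([M["m10"]/M["m00"],M["m01"]/M["m00"]])
E
python3 - <<'E'
from h import *
T=pickle.load(open("top0.pkl","rb"));S=pickle.load(open("side0.pkl","rb"))
mk=lambda c:c["color"].max(2)<60
for n,rt,rs in (("A",(160,200,165,200),(170,220,350,395)),("B",(455,490,160,185),(270,300,135,158)),("C",(438,475,225,252),(322,352,148,175))):
    a=blobs(mk(T),rt)[0]; b=blobs(mk(S),rs)[0]
    print(n,cen(a).round(1),cv2.boundingRect(a),cen(b).round(1),cv2.boundingRect(b),*[np.round(q,1) for q in tri(T,cen(a),S,cen(b))])
hsv=cv2.cvtColor(T["color"],cv2.COLOR_RGB2HSV)
for n,u in dict(board=(260,165),block=(276,180),cork=(314,178),tile=(351,174),crucible=(190,240),grip=(321,250),steel=(285,259)).items(): print(n,hsv[u[1],u[0]])
def crop(c,r,s=(380,280)):
    x0,x1,y0,y1=r; return cv2.resize(c["color"][y0:y1,x0:x1,::-1],s,interpolation=cv2.INTER_CUBIC)
m=np.vstack([np.hstack([crop(T,(150,245,160,265)[:2]+(175,245)),crop(S,(170,305,345,425))]),np.hstack([crop(T,(430,530,165,255)),crop(S,(265,365,135,200))])])
cv2.imwrite("pics/cand.png",m)
E
```

```text
Traceback (most recent call last):
IndexError: list index out of range
```

```bash
python3 - <<'E'
from h import *
T=pickle.load(open("top0.pkl","rb"));S=pickle.load(open("side0.pkl","rb"))
mk=lambda c:c["color"].max(2)<72
def crop(c,r,s=(380,280)):
    x0,x1,y0,y1=r; return cv2.resize(c["color"][y0:y1,x0:x1,::-1],s,interpolation=cv2.INTER_CUBIC)
m=np.vstack([np.hstack([crop(T,(150,245,165,255)),crop(S,(170,305,345,425))]),np.hstack([crop(T,(430,530,165,255)),crop(S,(265,365,135,200))])])
cv2.imwrite("pics/cand.png",m)
for n,rt,rs in (("A",(160,200,165,200),(170,220,350,395)),("B",(455,490,160,190),(265,300,130,160)),("C",(438,475,222,255),(322,352,145,175))):
    a=blobs(mk(T),rt,5); b=blobs(mk(S),rs,5)
    if not a or not b: print(n,len(a),len(b)); continue
    a,b=a[0],b[0]
    print(n,cen(a).round(1),cv2.boundingRect(a),cen(b).round(1),cv2.boundingRect(b),*[np.round(q,1) for q in tri(T,cen(a),S,cen(b))])
hsv=cv2.cvtColor(T["color"],cv2.COLOR_RGB2HSV)
for n,u in dict(bench=(100,300),board=(260,165),block=(276,180),cork=(314,178),tile=(351,174),crucible=(190,240),grip=(321,250),steel=(285,259)).items(): print(n,hsv[u[1],u[0]])
E
```

```text
A [170.2 175.9] (166, 171, 11, 12) [189.3 373.1] (176, 360, 27, 27) [582.4 311.   91.4] 9.9
B [474.3 173.8] (465, 166, 19, 17) [281.9 146.4] (274, 140, 17, 14) [ 596.3 -313.1   54.3] 2.7
C [459.7 236.2] (453, 230, 12, 16) [335.2 159.1] (327, 152, 17, 15) [ 464.5 -280.5   60.6] 5.5
bench [  0   0 166]
board [ 19 109 234]
block [ 19 109 235]
cork [ 16 116 220]
tile [  0   0 244]
crucible [ 18  20 128]
grip [165   6  82]
steel [ 20   3 224]
```

View pics/cand.png

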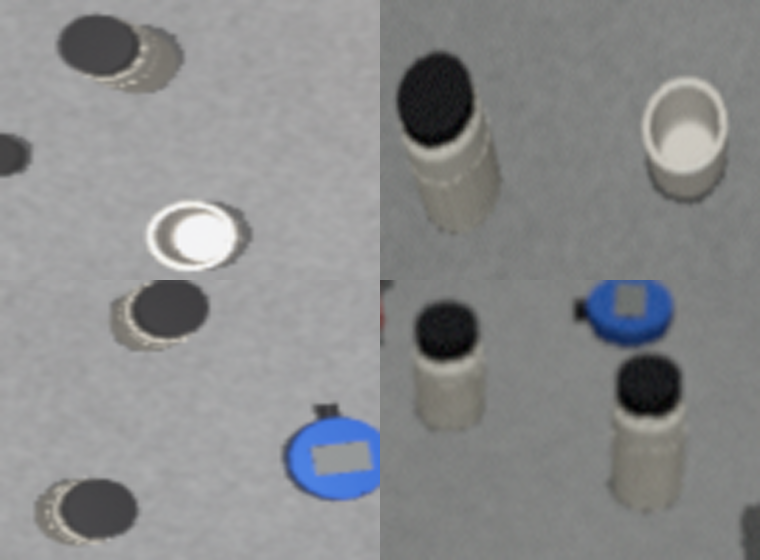

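Candidates: A at top (174,179) is tallest (about 90 mm), B at (474,174) is shortest (cap low, about 55–60 mm), and C at (456,239) is the middle one and stays. The crop confirms this order in body height. The crucible is at (199,240). Now I measure the positions.

```bash
cat > meas.py <<'E'
from h import *
def capxy(T,roi,z,thr=95):
    a=blobs(T["color"].max(2)<thr,roi,20)
    a=max(a,key=lambda c:cv2.contourArea(c)); e=cv2.fitEllipse(cv2.convexHull(a))
    p=onz(T,e[0],z); 
    mmpp=np.linalg.norm(onz(T,(e[0][0]+1,e[0][1]),z)-p)
    return p.round(1),np.array(e[0]).round(1),(np.array(e[1])*mmpp).round(1)
E
python3 - <<'E'
from meas import *
T=pickle.load(open("top0.pkl","rb"));S=pickle.load(open("side0.pkl","rb"))
for n,r,z in(("tall",(160,200,165,200),88),("short",(455,490,160,190),58),("mid",(438,475,222,255),73)):
    p,u,s=capxy(T,r,z); print(n,p,u,s,"side px",proj(S,p).round(1))
hsv=cv2.cvtColor(T["color"],cv2.COLOR_RGB2HSV)
b=blobs(hsv[...,1]>60,(230,400,130,225),500)[0]
r=cv2.minAreaRect(b); P=np.array([onz(T,q,6) for q in cv2.boxPoints(r)]); print("board",P.mean(0).round(1),[np.linalg.norm(P[i]-P[(i+1)%4]).round(1) for i in range(4)])
L=[P[i+1]-P[i] for i in range(2)]; d=max(L,key=np.linalg.norm); print("dir yaw deg",np.degrees(np.arctan2(d[1],d[0])).round(2))
t=blobs((hsv[...,1]<30)&(hsv[...,2]>225),(325,380,150,200),200)[0]; r=cv2.minAreaRect(t); print("tile",onz(T,r[0],12).round(1),r)
w=blobs((hsv[...,1]<40)&(hsv[...,2]>205),(180,218,222,258),50)[0]; e=cv2.fitEllipse(cv2.convexHull(w)); print("cruc",onz(T,e[0],36).round(1),e)
sp=blobs(((hsv[...,2]>190)|(hsv[...,2]<110)),(262,380,230,272),20)
pts=np.vstack(sp); r=cv2.minAreaRect(pts); bp=np.array([onz(T,q,5) for q in cv2.boxPoints(r)]); print("spat",bp.mean(0).round(1),[np.linalg.norm(bp[i]-bp[(i+1)%4]).round(1) for i in range(4)])
d=max([bp[1]-bp[0],bp[2]-bp[1]],key=np.linalg.norm); print("yaw",np.degrees(np.arctan2(d[1],d[0])).round(2))
g=blobs(hsv[...,2]<110,(300,345,238,262),20)[0]; print("grip",onz(T,cv2.minAreaRect(g)[0],12).round(1),cv2.minAreaRect(g))
print(hsv[165,300:306], hsv[178,262:296:3].tolist())
E
```

```text
tall [581.1 304.9  88. ] [174.3 179.1] [37.9 40.9] side px [188.6 370.7]
short [ 597.3 -312.    58. ] [474.3 173.6] [37.1 40.3] side px [280.8 145.3]
mid [ 462.8 -269.    73. ] [455.6 238.1] [36.9 39.1] side px [333.9 157.7]
board [596.   21.5   6. ] [np.float64(270.6), np.float64(110.0), np.float64(269.4), np.float64(110.4)]
dir yaw deg -84.73
tile [603.1 -58.   12. ] ((350.6639709472656, 174.30328369140625), (31.506439208984375, 31.687509536743164), 84.80557250976562)
cruc [457.9 267.7  36. ] ((197.2321014404297, 240.46791076660156), (21.733917236328125, 22.153470993041992), 42.57218551635742)
spat [437.5   7.1   5. ] [np.float64(218.7), np.float64(17.0), np.float64(218.5), np.float64(17.1)]
yaw -76.65
grip [437.5   6.4  12. ] ((320.5882568359375, 250.8529815673828), (6.790997505187988, 31.28709602355957), 75.96376037597656)
[[ 12 140 201]
 [ 12 138 201]
 [ 12 139 200]
 [ 12 137 194]
 [ 13 124 187]
 [ 15 119 206]] [[19, 108, 234], [19, 107, 236], [19, 107, 237], [20, 106, 238], [20, 106, 238], [20, 107, 238], [20, 105, 238], [20, 106, 238], [20, 107, 237], [19, 107, 236], [16, 115, 215], [12, 141, 196]]
```

Call:
carry_out:
  moves:
    - {"slide":[0,0,0],"spin":-0.229}
    - {"slide":[0,0,0],"spin":-0.229}
    - {"slide":[0,0,0],"spin":-0.229}
    - {"slide":[0,0,0],"spin":-0.229}
    - {"slide":[0,0,0],"spin":-0.229}
    - {"slide":[0,0,0],"spin":-0.229}
    - {"slide":[0,0,0],"spin":-0.229}
    - {"slide":[0,0,0],"spin":-0.229}
    - {"slide":[0,0,0],"spin":-0.229}
    - {"slide":[0,0,0],"spin":-0.229}
    - {"slide":[0,0,0],"spin":0}
    - {"slide":[0,0,0],"spin":0}
  hand: 0

```text
t: 1.1
eef_pos: [279.6, -558.9, 214.4]
tcp_rot: [-3.141, -0.0, 1.659]
ft_force: [-0.5, -0.1, 0.7]
opening: 1.002
grip_force: 0.0
```

```bash
cat > go.py <<'E'
# usage: go.py x y z yawdeg : shift (tool axes, full-scale units), spin still to go, and row counts
import sys; from h import *
from scipy.spatial.transform import Rotation as Ro
s=state(); x=np.array(list(map(float,sys.argv[1:4]))); R=Ro.from_euler("xyz",s["tcp_rot"]).as_matrix()
d=R.T@(x-s["eef_pos"])/400; yaw=np.degrees(s["tcp_rot"][2])
sp=-((float(sys.argv[4])-yaw+180)%360-180)/30
print("t",round(s["t"],2),"pos",s["eef_pos"].round(1),"rot",np.degrees(s["tcp_rot"]).round(2),"j",s["joints"].round(2),"F",s["ft_force"].round(1),"open",round(s["opening"],3),"grip",round(s["grip_force"],1))
print("slide",d.round(4),"rows>=",np.ceil(np.linalg.norm(d)/0.1),"spin",round(sp,3))
E
python3 go.py 560 -250 200 95.3; python3 go.py 458 268 120 95.3
```

```text
t 1.1 pos [ 279.6 -558.9  214.4] rot [-1.7999e+02 -2.0000e-02  9.5060e+01] j [-1.21  0.49  1.56 -0.    1.09 -1.3 ] F [-0.5 -0.1  0.7] open 1.002 grip 0.0
slide [0.7074 0.7664 0.0362] rows>= 11.0 spin -0.008
t 1.1 pos [ 279.6 -558.9  214.4] rot [-1.7999e+02 -2.0000e-02  9.5060e+01] j [-1.21  0.49  1.56 -0.    1.09 -1.3 ] F [-0.5 -0.1  0.7] open 1.002 grip 0.0
slide [2.0198 0.6265 0.2368] rows>= 22.0 spin -0.008
```

Call:
carry_out:
  moves:
    - {"slide":[0.059,0.064,0.003],"spin":-0.008}
    - {"slide":[0.059,0.064,0.003],"spin":0}
    - {"slide":[0.059,0.064,0.003],"spin":0}
    - {"slide":[0.059,0.064,0.003],"spin":0}
    - {"slide":[0.059,0.064,0.003],"spin":0}
    - {"slide":[0.059,0.064,0.003],"spin":0}
    - {"slide":[0.059,0.064,0.003],"spin":0}
    - {"slide":[0.059,0.064,0.003],"spin":0}
    - {"slide":[0.059,0.064,0.003],"spin":0}
    - {"slide":[0.059,0.064,0.003],"spin":0}
    - {"slide":[0.059,0.064,0.003],"spin":0}
    - {"slide":[0.059,0.064,0.003],"spin":0}

```text
t: 2.1
eef_pos: [559.2, -246.2, 200.2]
tcp_rot: [-3.142, 0.0, 1.662]
ft_force: [0.5, -0.8, 0.2]
opening: 1.005
grip_force: 0.0
```

Call:
carry_out:
  moves:
    - {"slide":[0.094,-0.01,0.01],"spin":0}
    - {"slide":[0.094,-0.01,0.01],"spin":0}
    - {"slide":[0.094,-0.01,0.01],"spin":0}
    - {"slide":[0.094,-0.01,0.01],"spin":0}
    - {"slide":[0.094,-0.01,0.01],"spin":0}
    - {"slide":[0.094,-0.01,0.01],"spin":0}
    - {"slide":[0.094,-0.01,0.01],"spin":0}
    - {"slide":[0.094,-0.01,0.01],"spin":0}
    - {"slide":[0.094,-0.01,0.01],"spin":0}
    - {"slide":[0.094,-0.01,0.01],"spin":0}
    - {"slide":[0.094,-0.01,0.01],"spin":0}
    - {"slide":[0.094,-0.01,0.01],"spin":0}

```text
t: 3.1
eef_pos: [466.5, 198.6, 152.1]
tcp_rot: [3.141, 0.0, 1.662]
ft_force: [0.8, 0.1, -0.5]
opening: 1.001
grip_force: 0.0
```

```bash
python3 go.py 458 268 100 95.3
```

```text
t 3.1 pos [466.5 198.6 152.1] rot [179.99   0.    95.24] j [ 0.27  0.41  1.92 -0.    0.82  0.18] F [ 0.8  0.1 -0.5] open 1.001 grip 0.0
slide [ 0.1748 -0.0053  0.1303] rows>= 3.0 spin -0.002
```

Call:
carry_out:
  moves:
    - {"slide":[0.06,-0.002,0.043],"spin":0}
    - {"slide":[0.06,-0.002,0.043],"spin":0}
    - {"slide":[0.055,-0.001,0.043],"spin":0}
    - {"slide":[0,0,0],"spin":0}
    - {"slide":[0,0,0],"spin":0}
    - {"slide":[0,0,0],"spin":0}

```text
t: 3.6
eef_pos: [458.6, 265.9, 100.9]
tcp_rot: [3.142, 0.0, 1.665]
ft_force: [-0.2, -0.7, 0.0]
opening: 1.001
grip_force: 0.0
```

```bash
python3 go.py 458 268 6 95.3
```

```text
t 3.6 pos [458.6 265.9 100.9] rot [1.800e+02 1.000e-02 9.541e+01] j [ 0.4   0.51  1.91 -0.    0.72  0.31] F [-0.2 -0.7  0. ] open 1.001 grip 0.0
slide [ 0.0053 -0.001   0.2373] rows>= 3.0 spin 0.004
```

Call:
carry_out:
  moves:
    - {"slide":[0.005,-0.001,0.06],"spin":0}
    - {"slide":[0,0,0.07],"spin":0}
    - {"slide":[0,0,0.06],"spin":0}
    - {"slide":[0,0,0.03],"spin":0}
    - {"slide":[0,0,0.017],"spin":0}
    - {"slide":[0,0,0],"spin":0}
    - {"slide":[0,0,0],"spin":0}

```text
t: 4.18
eef_pos: [458.5, 267.8, 6.6]
tcp_rot: [3.141, -0.0, 1.666]
ft_force: [0.2, 0.9, 0.0]
opening: 1.002
grip_force: 0.0
```

Call:
carry_out:
  moves:
    - {"slide":[0,0,0],"spin":0}
    - {"slide":[0,0,0],"spin":0}
    - {"slide":[0,0,0],"spin":0}
    - {"slide":[0,0,0],"spin":0}
    - {"slide":[0,0,0],"spin":0}
    - {"slide":[0,0,0],"spin":0}
    - {"slide":[0,0,0],"spin":0}
    - {"slide":[0,0,0],"spin":0}
    - {"slide":[0,0,0],"spin":0}
    - {"slide":[0,0,0],"spin":0}
  hand: 1

```text
t: 5.02
eef_pos: [457.9, 268.3, 5.8]
tcp_rot: [3.142, 0.0, 1.667]
ft_force: [0.1, 0.6, 0.8]
opening: 0.481
grip_force: 30.0
```

```bash
python3 go.py 458 268 130 95.3;python3 go.py 596 21.5 130 95.3
```

```text
t 5.02 pos [457.9 268.3   5.8] rot [180.     0.    95.52] j [ 0.41  0.67  1.96 -0.    0.51  0.31] F [0.1 0.6 0.8] open 0.481 grip 30.0
slide [-8.000e-04  3.000e-04 -3.105e-01] rows>= 4.0 spin 0.007
t 5.02 pos [457.9 268.3   5.8] rot [180.     0.    95.52] j [ 0.41  0.67  1.96 -0.    0.51  0.31] F [0.1 0.6 0.8] open 0.481 grip 30.0
slide [-0.6473  0.2844 -0.3104] rows>= 8.0 spin 0.007
```

Call:
carry_out:
  moves:
    - {"slide":[0,0,-0.06],"spin":0}
    - {"slide":[0,0,-0.09],"spin":0}
    - {"slide":[0,0,-0.09],"spin":0}
    - {"slide":[-0.04,0.018,-0.07],"spin":0}
    - {"slide":[-0.08,0.035,0],"spin":0}
    - {"slide":[-0.09,0.04,0],"spin":0}
    - {"slide":[-0.09,0.04,0],"spin":0}
    - {"slide":[-0.09,0.04,0],"spin":0}
    - {"slide":[-0.09,0.04,0],"spin":0}
    - {"slide":[-0.09,0.04,0],"spin":0}
    - {"slide":[-0.077,0.031,0],"spin":0}
    - {"slide":[0,0,0],"spin":0}

```text
t: 6.02
eef_pos: [598.2, 16.6, 129.5]
tcp_rot: [3.14, 0.001, 1.663]
ft_force: [-0.3, 0.2, -0.6]
opening: 0.485
grip_force: 30.0
```

Call:
carry_out:
  moves:
    - {"slide":[0,0,0],"spin":0}
    - {"slide":[0,0,0],"spin":0}
    - {"slide":[0,0,0],"spin":0}

```text
t: 6.27
eef_pos: [595.2, 22.5, 129.7]
tcp_rot: [-3.141, -0.0, 1.668]
ft_force: [0.3, 0.5, -1.4]
opening: 0.482
grip_force: 30.0
```

```bash
python3 go.py 596 21.5 17 95.3; python3 - <<'E'
from h import *
for n in("side","top"):
    c=read_camera(n); pickle.dump(c,open(n+"1.pkl","wb"))
    if n=="side": cv2.imwrite("pics/side1.png",cv2.resize(c["color"][190:340,180:380,::-1],(800,600),interpolation=cv2.INTER_CUBIC))
E
```

```text
t 6.27 pos [595.2  22.5 129.7] rot [-1.7997e+02 -1.0000e-02  9.5570e+01] j [-0.07  0.55  1.72  0.    0.87 -0.17] F [ 0.3  0.5 -1.4] open 0.482 grip 30.0
slide [-0.0027  0.0019  0.2818] rows>= 3.0 spin 0.009
```

View pics/side1.png

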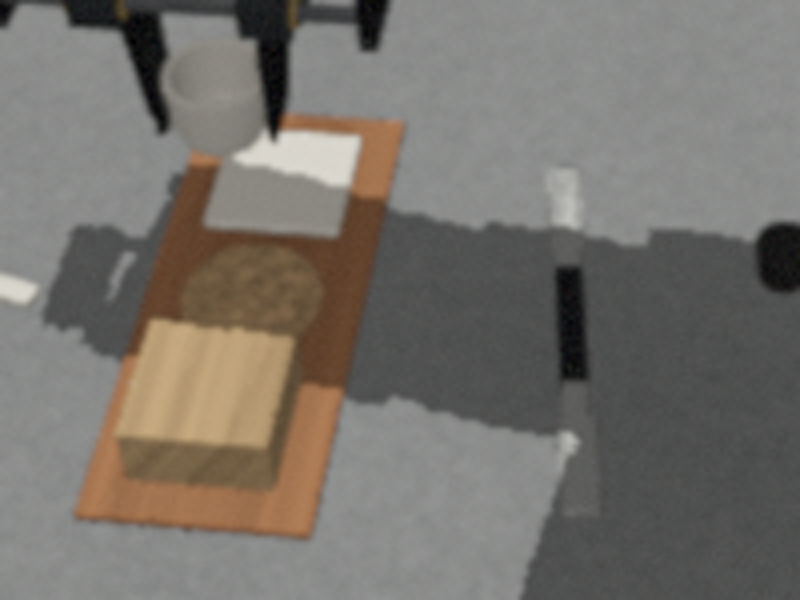

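The side view shows the crucible hanging upright between the fingers (rim about (234,207) full-frame), with the cork clear below. I lower it.

Call:
carry_out:
  moves:
    - {"slide":[-0.002,0.002,0.05],"spin":0}
    - {"slide":[0,0,0.08],"spin":0}
    - {"slide":[0,0,0.07],"spin":0}
    - {"slide":[0,0,0.04],"spin":0}
    - {"slide":[0,0,0.025],"spin":0}
    - {"slide":[0,0,0.017],"spin":0}
    - {"slide":[0,0,0],"spin":0}
    - {"slide":[0,0,0],"spin":0}
    - {"slide":[0,0,0],"spin":0}

```text
t: 7.12
eef_pos: [597.2, 21.0, 18.0]
tcp_rot: [3.14, 0.0, 1.667]
ft_force: [0.1, 0.0, -0.8]
opening: 0.483
grip_force: 30.0
```

```bash
python3 go.py 596 21.5 16 95.3
```

```text
t 7.12 pos [597.2  21.   18. ] rot [1.7991e+02 2.0000e-02 9.5520e+01] j [-0.08  0.7   1.79 -0.    0.65 -0.17] F [ 0.1  0.  -0.8] open 0.483 grip 30.0
slide [ 0.0017 -0.0029  0.0051] rows>= 1.0 spin 0.007
```

Call:
carry_out:
  moves:
    - {"slide":[0.001,-0.002,0.004],"spin":0.007}
    - {"slide":[0,0,0],"spin":0}
    - {"slide":[0,0,0],"spin":0}
    - {"slide":[0,0,0],"spin":0}

```text
t: 7.45
eef_pos: [595.9, 21.2, 15.7]
tcp_rot: [3.141, 0.0, 1.663]
ft_force: [1.1, -0.6, -0.6]
opening: 0.486
grip_force: 30.0
```

Call:
carry_out:
  moves:
    - {"slide":[0,0,0],"spin":0}
    - {"slide":[0,0,0],"spin":0}
    - {"slide":[0,0,0],"spin":0}
    - {"slide":[0,0,0],"spin":0}
    - {"slide":[0,0,0],"spin":0}
    - {"slide":[0,0,0],"spin":0}
    - {"slide":[0,0,-0.06],"spin":0}
    - {"slide":[0,0,-0.08],"spin":0}
    - {"slide":[0,0,-0.09],"spin":0}
    - {"slide":[0,0,-0.09],"spin":0}
    - {"slide":[0,0,-0.06],"spin":0}
    - {"slide":[0,0,0],"spin":0}
  hand: 0.1

```text
t: 8.45
eef_pos: [597.7, 21.1, 172.7]
tcp_rot: [3.134, 0.001, 1.663]
ft_force: [-0.1, -0.5, 0.2]
opening: 0.901
grip_force: 0.0
```

```bash
python3 go.py 581 304.9 160 95.3; python3 go.py 581 304.9 31 95.3
```

```text
t 8.45 pos [597.7  21.1 172.7] rot [1.7955e+02 8.0000e-02 9.5310e+01] j [-0.08  0.49  1.68 -0.    0.96 -0.17] F [-0.1 -0.5  0.2] open 0.901 grip 0.0
slide [0.7103 0.0238 0.0309] rows>= 8.0 spin 0.0
t 8.45 pos [597.7  21.1 172.7] rot [1.7955e+02 8.0000e-02 9.5310e+01] j [-0.08  0.49  1.68 -0.    0.96 -0.17] F [-0.1 -0.5  0.2] open 0.901 grip 0.0
slide [0.7108 0.0212 0.3534] rows>= 8.0 spin 0.0
```

Call:
carry_out:
  moves:
    - {"slide":[0.05,0.002,0],"spin":0}
    - {"slide":[0.09,0.003,0],"spin":0}
    - {"slide":[0.09,0.003,0],"spin":0}
    - {"slide":[0.09,0.003,0],"spin":0}
    - {"slide":[0.09,0.003,0],"spin":0}
    - {"slide":[0.09,0.003,0],"spin":0}
    - {"slide":[0.09,0.003,0],"spin":0}
    - {"slide":[0.07,0.002,0],"spin":0}
    - {"slide":[0.05,0.001,0],"spin":0}
    - {"slide":[0,0,0],"spin":0}
    - {"slide":[0,0,0],"spin":0}
    - {"slide":[0,0,0],"spin":0}

```text
t: 9.45
eef_pos: [578.6, 304.1, 166.8]
tcp_rot: [-3.141, 0.001, 1.663]
ft_force: [-0.0, 0.0, -0.3]
opening: 0.902
grip_force: 0.0
```

```bash
python3 go.py 581 304.9 31 95.3;  python3 - <<'E'
from h import *
T=read_camera("top");S=read_camera("side")
pickle.dump(T,open("top2.pkl","wb"));pickle.dump(S,open("side2.pkl","wb"))
cr=lambda c,r:cv2.resize(c["color"][r[2]:r[3],r[0]:r[1],::-1],(400,400),interpolation=cv2.INTER_CUBIC)
print("cork",proj(T,(596,21.5,10)),proj(S,(596,21.5,10)),"rim exp",proj(T,(596,21.5,46)),proj(S,(596,21.5,46)),"jar top exp",proj(S,(581,305,90)),"tip",proj(S,state()["eef_pos"]))
cv2.imwrite("pics/c2.png",np.hstack([cr(T,(255,375,120,240)),cr(S,(140,300,220,420))]))
E
```

```text
t 9.45 pos [578.6 304.1 166.8] rot [-1.7995e+02  3.0000e-02  9.5300e+01] j [ 0.38  0.58  1.53 -0.    1.03  0.29] F [-0.   0.  -0.3] open 0.902 grip 0.0
slide [0.0015 0.0065 0.3395] rows>= 4.0 spin 0.0
cork [313.89248158 177.69894688] [241.4403119  263.58409146] rim exp [313.49510618 175.09454395] [239.28687853 251.30239469] jar top exp [188.33722209 370.08678648] tip [179.47177807 341.19026419]
```

View pics/c2.png

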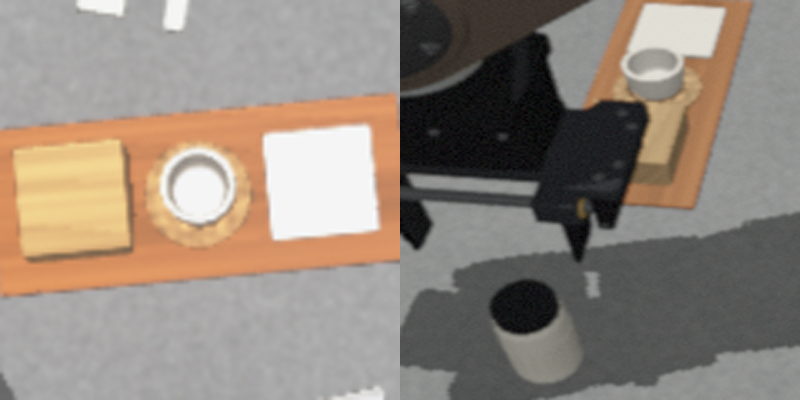

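The crucible stands upright on the cork: rim centre (314,176) against the expected (313.5,175), so within 3 mm. The tall jar's cap is at about (190,372) in the side view, as expected. I descend on it.

Call:
carry_out:
  moves:
    - {"slide":[0.001,0.006,0.05],"spin":0}
    - {"slide":[0,0,0.08],"spin":0}
    - {"slide":[0,0,0.08],"spin":0}
    - {"slide":[0,0,0.07],"spin":0}
    - {"slide":[0,0,0.04],"spin":0}
    - {"slide":[0,0,0.02],"spin":0}
    - {"slide":[0,0,0],"spin":0}
    - {"slide":[0,0,0],"spin":0}
    - {"slide":[0,0,0],"spin":0}

```text
t: 10.3
eef_pos: [581.9, 305.4, 32.8]
tcp_rot: [3.14, -0.0, 1.663]
ft_force: [-0.7, -0.3, 0.5]
opening: 0.898
grip_force: 0.0
```

Call:
carry_out:
  moves:
    - {"slide":[0,0,0],"spin":0}
    - {"slide":[0,0,0],"spin":0}
    - {"slide":[0,0,0],"spin":0}
    - {"slide":[0,0,0],"spin":0}
    - {"slide":[0,0,0],"spin":0}
    - {"slide":[0,0,0],"spin":0}
    - {"slide":[0,0,0],"spin":0}
    - {"slide":[0,0,0],"spin":0}
    - {"slide":[0,0,0],"spin":0}
    - {"slide":[0,0,0],"spin":0}
  hand: 1

```text
t: 11.13
eef_pos: [581.3, 305.5, 31.5]
tcp_rot: [3.141, 0.0, 1.663]
ft_force: [0.1, 0.2, 1.0]
opening: 0.459
grip_force: 30.0
```

```bash
python3 go.py 603.4 -58.2 200 95.3
```

```text
t 11.13 pos [581.3 305.5  31.5] rot [179.98   0.    95.3 ] j [ 0.38  0.74  1.63 -0.    0.77  0.29] F [0.1 0.2 1. ] open 0.459 grip 30.0
slide [-0.9104 -0.0288 -0.4214] rows>= 11.0 spin 0.0
```

Call:
carry_out:
  moves:
    - {"slide":[0,0,-0.05],"spin":0}
    - {"slide":[0,0,-0.09],"spin":0}
    - {"slide":[0,0,-0.09],"spin":0}
    - {"slide":[0,0,-0.09],"spin":0}
    - {"slide":[-0.05,-0.002,-0.06],"spin":0}
    - {"slide":[-0.09,-0.003,-0.03],"spin":0}
    - {"slide":[-0.09,-0.003,0],"spin":0}
    - {"slide":[-0.09,-0.003,0],"spin":0}
    - {"slide":[-0.09,-0.003,0],"spin":0}
    - {"slide":[-0.09,-0.003,0],"spin":0}
    - {"slide":[-0.09,-0.003,0],"spin":0}
    - {"slide":[-0.09,-0.003,0],"spin":0}

```text
t: 12.13
eef_pos: [596.6, 32.1, 195.2]
tcp_rot: [-3.141, -0.0, 1.664]
ft_force: [1.1, -0.7, -2.2]
opening: 0.46
grip_force: 30.0
```

Call:
carry_out:
  moves:
    - {"slide":[-0.09,-0.003,0],"spin":0}
    - {"slide":[-0.08,-0.002,0],"spin":0}
    - {"slide":[-0.06,-0.002,0],"spin":0}
    - {"slide":[0,0,0],"spin":0}
    - {"slide":[0,0,0],"spin":0}
    - {"slide":[0,0,0],"spin":0}

```text
t: 12.63
eef_pos: [602.5, -57.7, 195.1]
tcp_rot: [-3.141, -0.0, 1.663]
ft_force: [-0.2, 0.3, -1.8]
opening: 0.454
grip_force: 30.0
```

```bash
python3 go.py 603.4 -58.2 44.5 95.3; python3 - <<'E'
from h import *
S=read_camera("side"); p=state()["eef_pos"]
print("exp cap top",proj(S,p+[0,0,58.5]),"exp base",proj(S,p+[0,0,-31.5]))
cv2.imwrite("pics/s3.png",cv2.resize(S["color"][120:300,180:360,::-1],(500,500),interpolation=cv2.INTER_CUBIC))
E
```

```text
t 12.63 pos [602.5 -57.7 195.1] rot [-1.7996e+02 -2.0000e-02  9.5290e+01] j [-0.2   0.48  1.63  0.    1.03 -0.3 ] F [-0.2  0.3 -1.8] open 0.454 grip 30.0
slide [-0.0016  0.0025  0.3766] rows>= 4.0 spin -0.0
exp cap top [235.12749499 137.45016636] exp base [241.11856642 177.76118746]
```

View pics/s3.png

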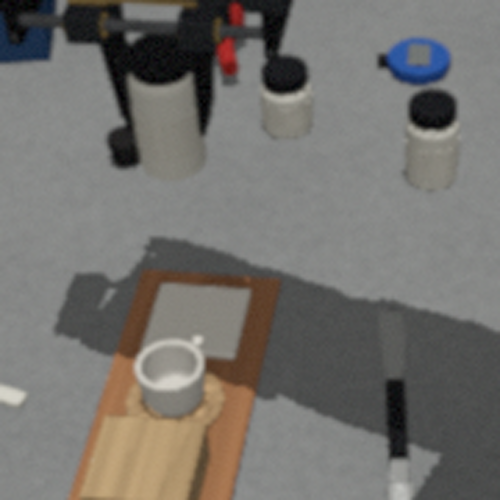

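The tall jar hangs upright, base about (242,181), matching the expected (241,178). I lower it onto the tile.

Call:
carry_out:
  moves:
    - {"slide":[-0.001,0.002,0.05],"spin":0}
    - {"slide":[0,0,0.09],"spin":0}
    - {"slide":[0,0,0.09],"spin":0}
    - {"slide":[0,0,0.07],"spin":0}
    - {"slide":[0,0,0.04],"spin":0}
    - {"slide":[0,0,0.025],"spin":0}
    - {"slide":[0,0,0.01],"spin":0}
    - {"slide":[0,0,0],"spin":0}
    - {"slide":[0,0,0],"spin":0}
    - {"slide":[0,0,0],"spin":0}
    - {"slide":[0,0,0],"spin":0}

```text
t: 13.6
eef_pos: [604.2, -58.5, 46.6]
tcp_rot: [3.14, 0.001, 1.663]
ft_force: [1.2, -0.2, -0.6]
opening: 0.458
grip_force: 30.0
```

```bash
python3 go.py 603.4 -58.2 43.5 95.3
```

```text
t 13.6 pos [604.2 -58.5  46.6] rot [1.7989e+02 4.0000e-02 9.5310e+01] j [-0.21  0.67  1.75 -0.    0.72 -0.3 ] F [ 1.2 -0.2 -0.6] open 0.458 grip 30.0
slide [ 0.0009 -0.0018  0.0078] rows>= 1.0 spin 0.0
```

Call:
carry_out:
  moves:
    - {"slide":[0,-0.001,0.005],"spin":0}
    - {"slide":[0,0,0],"spin":0}
    - {"slide":[0,0,0],"spin":0}
    - {"slide":[0,0,0],"spin":0}
    - {"slide":[0,0,0],"spin":0}
    - {"slide":[0,0,0],"spin":0}

```text
t: 14.1
eef_pos: [603.3, -58.5, 43.4]
tcp_rot: [3.142, 0.0, 1.663]
ft_force: [0.3, 0.8, -1.9]
opening: 0.462
grip_force: 30.0
```

Call:
carry_out:
  moves:
    - {"slide":[0,0,0],"spin":0}
    - {"slide":[0,0,0],"spin":0}
    - {"slide":[0,0,0],"spin":0}
    - {"slide":[0,0,0],"spin":0}
    - {"slide":[0,0,0],"spin":0}
    - {"slide":[0,0,0],"spin":0}
    - {"slide":[0,0,-0.05],"spin":0}
    - {"slide":[0,0,-0.09],"spin":0}
    - {"slide":[0,0,-0.09],"spin":0}
    - {"slide":[0,0,-0.09],"spin":0}
    - {"slide":[0,0,-0.06],"spin":0}
    - {"slide":[0,0,0],"spin":0}
  hand: 0.1

```text
t: 15.1
eef_pos: [605.0, -58.8, 200.9]
tcp_rot: [3.134, 0.002, 1.663]
ft_force: [-0.3, -0.1, 0.9]
opening: 0.906
grip_force: 0.0
```

```bash
python3 go.py 597.3 -312 170 95.3
```

```text
t 15.1 pos [605.  -58.8 200.9] rot [1.7955e+02 1.4000e-01 9.5310e+01] j [-0.21  0.48  1.62 -0.    1.03 -0.3 ] F [-0.3 -0.1  0.9] open 0.906 grip 0.0
slide [-0.6284 -0.0783  0.0781] rows>= 7.0 spin 0.0
```

Call:
carry_out:
  moves:
    - {"slide":[-0.05,-0.006,0],"spin":0}
    - {"slide":[-0.09,-0.011,0],"spin":0}
    - {"slide":[-0.09,-0.011,0.01],"spin":0}
    - {"slide":[-0.09,-0.011,0.02],"spin":0}
    - {"slide":[-0.09,-0.011,0.02],"spin":0}
    - {"slide":[-0.09,-0.011,0.02],"spin":0}
    - {"slide":[-0.08,-0.01,0.01],"spin":0}
    - {"slide":[-0.048,-0.007,0],"spin":0}
    - {"slide":[0,0,0],"spin":0}
    - {"slide":[0,0,0],"spin":0}
    - {"slide":[0,0,0],"spin":0}
  hand: 0.2

```text
t: 16.02
eef_pos: [595.2, -310.7, 163.0]
tcp_rot: [-3.141, -0.001, 1.663]
ft_force: [-0.1, 0.4, 0.6]
opening: 0.805
grip_force: 0.0
```

```bash
python3 go.py 597.3 -312 12 95.3;  python3 - <<'E'
from h import *
T=read_camera("top");S=read_camera("side")
pickle.dump(T,open("top4.pkl","wb"));pickle.dump(S,open("side4.pkl","wb"))
cr=lambda c,r:cv2.resize(c["color"][r[2]:r[3],r[0]:r[1],::-1],(400,400),interpolation=cv2.INTER_CUBIC)
print("tall cap exp",proj(T,(603.4,-58.2,102)),proj(S,(603.4,-58.2,102)),"short cap exp S",proj(S,(597.3,-312,60)))
cv2.imwrite("pics/c4.png",np.hstack([cr(T,(260,380,110,230)),cr(S,(180,360,110,290))]))
E
```

```text
t 16.02 pos [ 595.2 -310.7  163. ] rot [-1.7997e+02 -4.0000e-02  9.5310e+01] j [-0.58  0.61  1.49  0.    1.05 -0.67] F [-0.1  0.4  0.6] open 0.805 grip 0.0
slide [-0.004   0.0051  0.3775] rows>= 4.0 spin 0.0
tall cap exp [352.54556904 167.07420558] [244.50564778 202.01488143] short cap exp S [280.72179868 144.57640352]
```

View pics/c4.png

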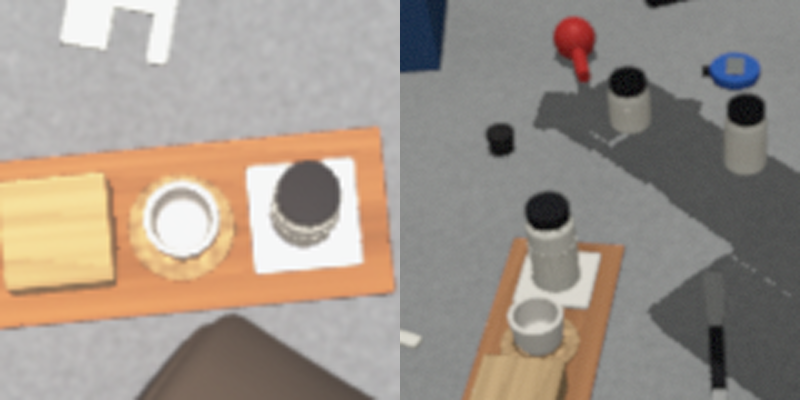

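The tall jar stands upright on the tile, cap at (352,168) as expected. The short jar and middle jar are undisturbed and the red bulb is clear. I descend on the short jar.

Call:
carry_out:
  moves:
    - {"slide":[-0.004,0.005,0.05],"spin":0}
    - {"slide":[0,0,0.09],"spin":0}
    - {"slide":[0,0,0.09],"spin":0}
    - {"slide":[0,0,0.07],"spin":0}
    - {"slide":[0,0,0.05],"spin":0}
    - {"slide":[0,0,0.025],"spin":0}
    - {"slide":[0,0,0],"spin":0}
    - {"slide":[0,0,0],"spin":0}
    - {"slide":[0,0,0],"spin":0}

```text
t: 16.87
eef_pos: [598.4, -313.0, 15.1]
tcp_rot: [3.14, 0.002, 1.664]
ft_force: [0.1, 0.0, -0.2]
opening: 0.801
grip_force: 0.0
```

Call:
carry_out:
  moves:
    - {"slide":[0,0,0],"spin":0}
    - {"slide":[0,0,0],"spin":0}
    - {"slide":[0,0,0],"spin":0}
    - {"slide":[0,0,0],"spin":0}
    - {"slide":[0,0,0],"spin":0}
    - {"slide":[0,0,0],"spin":0}
    - {"slide":[0,0,0],"spin":0}
    - {"slide":[0,0,0],"spin":0}
    - {"slide":[0,0,0],"spin":0}
  hand: 1

```text
t: 17.62
eef_pos: [597.6, -313.0, 13.6]
tcp_rot: [3.141, 0.0, 1.663]
ft_force: [-1.0, 0.5, 3.4]
opening: 0.453
grip_force: 30.0
```

```bash
python3 go.py 588.6 101.2 180 95.3
```

```text
t 17.62 pos [ 597.6 -313.    13.6] rot [1.7999e+02 1.0000e-02 9.5300e+01] j [-0.58  0.79  1.58 -0.    0.77 -0.67] F [-1.   0.5  3.4] open 0.453 grip 30.0
slide [ 1.033   0.0734 -0.4161] rows>= 12.0 spin 0.0
```

Call:
carry_out:
  moves:
    - {"slide":[0,0,-0.05],"spin":0}
    - {"slide":[0,0,-0.09],"spin":0}
    - {"slide":[0,0,-0.09],"spin":0}
    - {"slide":[0,0,-0.09],"spin":0}
    - {"slide":[0,0,-0.09],"spin":0}
    - {"slide":[0.05,0.004,-0.02],"spin":0}
    - {"slide":[0.09,0.006,0],"spin":0}
    - {"slide":[0.09,0.006,0],"spin":0}
    - {"slide":[0.09,0.006,0],"spin":0}
    - {"slide":[0.09,0.006,0],"spin":0}
    - {"slide":[0.09,0.006,0],"spin":0}
    - {"slide":[0.09,0.006,0],"spin":0}

```text
t: 18.62
eef_pos: [591.1, -74.7, 185.2]
tcp_rot: [-3.141, -0.0, 1.663]
ft_force: [1.0, 0.1, -1.0]
opening: 0.456
grip_force: 30.0
```

Call:
carry_out:
  moves:
    - {"slide":[0.09,0.007,0],"spin":0}
    - {"slide":[0.09,0.007,0],"spin":0}
    - {"slide":[0.09,0.007,0],"spin":0}
    - {"slide":[0.09,0.006,0],"spin":0}
    - {"slide":[0.08,0.005,0],"spin":0}
    - {"slide":[0.05,0.003,0],"spin":0}
    - {"slide":[0,0,0],"spin":0}
    - {"slide":[0,0,0],"spin":0}
    - {"slide":[0,0,0],"spin":0}
    - {"slide":[0,0,0],"spin":0}

```text
t: 19.45
eef_pos: [587.5, 118.9, 185.3]
tcp_rot: [-3.141, 0.0, 1.662]
ft_force: [-0.3, -0.1, -1.5]
opening: 0.457
grip_force: 30.0
```

```bash
python3 go.py 588.6 101.2 56.5 95.3; python3 - <<'E'
from h import *
S=read_camera("side"); p=state()["eef_pos"]
print("exp cap top",proj(S,p+[0,0,46.4]),"exp base",proj(S,p+[0,0,-13.6]))
cv2.imwrite("pics/s5.png",cv2.resize(S["color"][180:340,160:320,::-1],(500,500),interpolation=cv2.INTER_CUBIC))
E
```

```text
t 19.45 pos [587.5 118.9 185.3] rot [-1.7999e+02  1.0000e-02  9.5240e+01] j [ 0.09  0.49  1.66 -0.    1.   -0.  ] F [-0.3 -0.1 -1.5] open 0.457 grip 30.0
slide [-0.0443 -0.0013  0.322 ] rows>= 4.0 spin -0.002
exp cap top [211.19475925 216.18271608] exp base [217.04763015 243.01712587]
```

View pics/s5.png

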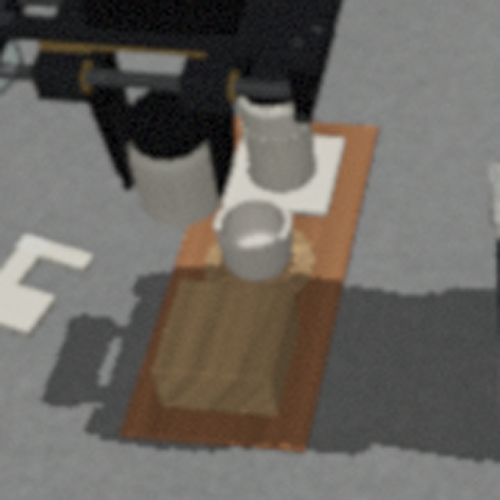

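The short jar hangs upright (base about (217,250), expected), and the tall jar and crucible stand undisturbed. I shift back 18 mm, then lower it.

Call:
carry_out:
  moves:
    - {"slide":[-0.044,-0.001,0],"spin":0}
    - {"slide":[0,0,0],"spin":0}
    - {"slide":[0,0,0.06],"spin":0}
    - {"slide":[0,0,0.09],"spin":0}
    - {"slide":[0,0,0.07],"spin":0}
    - {"slide":[0,0,0.05],"spin":0}
    - {"slide":[0,0,0.03],"spin":0}
    - {"slide":[0,0,0.014],"spin":0}
    - {"slide":[0,0,0],"spin":0}
    - {"slide":[0,0,0],"spin":0}
    - {"slide":[0,0,0],"spin":0}
    - {"slide":[0,0,0],"spin":0}

```text
t: 20.5
eef_pos: [589.3, 102.5, 61.1]
tcp_rot: [3.14, 0.0, 1.663]
ft_force: [0.1, 0.1, -1.8]
opening: 0.456
grip_force: 30.0
```

```bash
python3 go.py 588.6 101.2 55.6 95.3
```

```text
t 20.5 pos [589.3 102.5  61.1] rot [1.7988e+02 1.0000e-02 9.5300e+01] j [ 0.06  0.64  1.77 -0.    0.73 -0.03] F [ 0.1  0.1 -1.8] open 0.456 grip 30.0
slide [-0.0031 -0.002   0.0136] rows>= 1.0 spin 0.0
```

Call:
carry_out:
  moves:
    - {"slide":[-0.003,-0.001,0.006],"spin":0}
    - {"slide":[0,0,0.005],"spin":0}
    - {"slide":[0,0,0],"spin":0}
    - {"slide":[0,0,0],"spin":0}
    - {"slide":[0,0,0],"spin":0}
    - {"slide":[0,0,0],"spin":0}
    - {"slide":[0,0,0],"spin":0}

```text
t: 21.08
eef_pos: [588.5, 101.2, 55.6]
tcp_rot: [3.141, 0.0, 1.663]
ft_force: [-0.1, -1.8, 3.1]
opening: 0.458
grip_force: 30.0
```

Call:
carry_out:
  moves:
    - {"slide":[0,0,0],"spin":0}
    - {"slide":[0,0,0],"spin":0}
    - {"slide":[0,0,0],"spin":0}
    - {"slide":[0,0,0],"spin":0}
    - {"slide":[0,0,0],"spin":0}
    - {"slide":[0,0,0],"spin":0}
    - {"slide":[0,0,-0.05],"spin":0}
    - {"slide":[0,0,-0.09],"spin":0}
    - {"slide":[0,0,-0.09],"spin":0}
    - {"slide":[0,0,-0.09],"spin":0}
    - {"slide":[0,0,-0.06],"spin":0}
    - {"slide":[0,0,0],"spin":0}
  hand: 0.1

```text
t: 22.08
eef_pos: [590.1, 101.4, 212.8]
tcp_rot: [3.133, 0.0, 1.663]
ft_force: [0.3, -0.2, 0.1]
opening: 0.899
grip_force: 0.0
```

```bash
python3 go.py 437.5 6.8 200 103.35
```

```text
t 22.08 pos [590.1 101.4 212.8] rot [1.7953e+02 2.0000e-02 9.5310e+01] j [ 0.06  0.45  1.63 -0.    1.05 -0.03] F [ 0.3 -0.2  0.1] open 0.899 grip 0.0
slide [-0.2003 -0.4021  0.0287] rows>= 5.0 spin -0.268
```

Going up and over the spatula, then I check the placed jars from the cameras.

Call:
carry_out:
  moves:
    - {"slide":[-0.02,-0.04,0],"spin":0}
    - {"slide":[-0.04,-0.08,0],"spin":0}
    - {"slide":[-0.04,-0.08,0],"spin":0}
    - {"slide":[-0.04,-0.08,0],"spin":0}
    - {"slide":[-0.035,-0.07,0],"spin":0}
    - {"slide":[-0.025,-0.05,0],"spin":0}
    - {"slide":[0,0,0],"spin":-0.134}
    - {"slide":[0,0,0],"spin":-0.134}
    - {"slide":[0,0,0],"spin":0}
    - {"slide":[0,0,0],"spin":0}
    - {"slide":[0,0,0],"spin":0}
  hand: 0.4

```text
t: 23.0
eef_pos: [436.5, 6.9, 207.1]
tcp_rot: [-3.141, -0.0, 1.802]
ft_force: [0.4, -0.3, 0.7]
opening: 0.601
grip_force: 0.0
```

```bash
python3 go.py 437.5 6.8 60 103.35;  python3 - <<'E'
from h import *
T=read_camera("top");S=read_camera("side")
pickle.dump(T,open("top6.pkl","wb"));pickle.dump(S,open("side6.pkl","wb"))
print("exp short cap",proj(T,(588.6,101.2,102)),proj(S,(588.6,101.2,102)),"grip S",proj(S,(437.5,6.8,12)),"tip",proj(S,state()["eef_pos"]))
cr=lambda c,r:cv2.resize(c["color"][r[2]:r[3],r[0]:r[1],::-1],(400,400),interpolation=cv2.INTER_CUBIC)
cv2.imwrite("pics/c6.png",np.hstack([cr(T,(250,390,120,260)),cr(S,(190,350,180,340))]))
E
```

```text
t 23.0 pos [436.5   6.9 207.1] rot [-1.7998e+02 -1.0000e-02  1.0323e+02] j [-0.14  0.23  2.01 -0.    0.9  -0.37] F [ 0.4 -0.3  0.7] open 0.601 grip 0.0
slide [-0.0009  0.0026  0.3678] rows>= 4.0 spin -0.004
exp short cap [273.21394047 174.36805077] [225.82210338 263.21517914] grip S [321.30899336 269.00037577] tip [321.57390964 193.50302864]
```

View pics/c6.png

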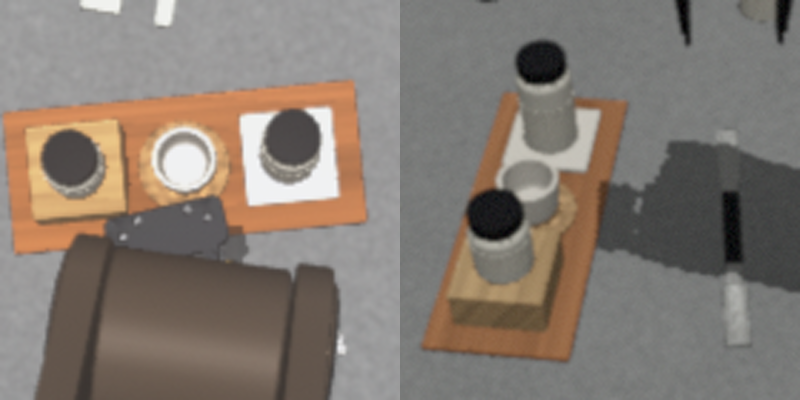

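Short jar on the block: cap at (275,175) against the expected (273,174), about 4 mm off, upright. Tall jar (cap (352,168)) and crucible are still good, and the spatula grip is at side (322,270). I descend on the spatula.

Call:
carry_out:
  moves:
    - {"slide":[-0.001,0.002,0.06],"spin":-0.004}
    - {"slide":[0,0,0.09],"spin":0}
    - {"slide":[0,0,0.09],"spin":0}
    - {"slide":[0,0,0.09],"spin":0}
    - {"slide":[0,0,0.08],"spin":0}
    - {"slide":[0,0,0.05],"spin":0}
    - {"slide":[0,0,0.02],"spin":0}
    - {"slide":[0,0,0.01],"spin":0}
    - {"slide":[0,0,0],"spin":0}
    - {"slide":[0,0,0],"spin":0}
    - {"slide":[0,0,0],"spin":0}
    - {"slide":[0,0,0],"spin":0}

```text
t: 24.1
eef_pos: [437.9, 6.5, 12.5]
tcp_rot: [3.14, 0.001, 1.806]
ft_force: [-1.2, 0.7, -0.8]
opening: 0.601
grip_force: 0.0
```

```bash
python3 go.py 437.5 6.8 2.5 103.35
```

```text
t 24.1 pos [437.9   6.5  12.5] rot [1.7989e+02 5.0000e-02 1.0346e+02] j [-0.14  0.59  2.19 -0.    0.36 -0.37] F [-1.2  0.7 -0.8] open 0.601 grip 0.0
slide [ 0.0009 -0.0009  0.0249] rows>= 1.0 spin 0.004
```

Call:
carry_out:
  moves:
    - {"slide":[0,0,0.012],"spin":0}
    - {"slide":[0,0,0.008],"spin":0}
    - {"slide":[0,0,0],"spin":0}
    - {"slide":[0,0,0],"spin":0}
    - {"slide":[0,0,0],"spin":0}
    - {"slide":[0,0,0],"spin":0}

```text
t: 24.6
eef_pos: [437.3, 6.6, 3.4]
tcp_rot: [-3.142, 0.0, 1.806]
ft_force: [-0.1, -0.2, 0.2]
opening: 0.598
grip_force: 0.0
```

Call:
carry_out:
  moves:
    - {"slide":[0,0,0.002],"spin":0}
    - {"slide":[0,0,0],"spin":0}
    - {"slide":[0,0,0],"spin":0}
    - {"slide":[0,0,0],"spin":0}
    - {"slide":[0,0,0],"spin":0}
    - {"slide":[0,0,0],"spin":0}
    - {"slide":[0,0,0],"spin":0}
    - {"slide":[0,0,0],"spin":0}
    - {"slide":[0,0,0],"spin":0}
    - {"slide":[0,0,0],"spin":0}
  hand: 1

```text
t: 25.43
eef_pos: [437.4, 6.6, 2.6]
tcp_rot: [3.142, 0.0, 1.806]
ft_force: [0.3, -0.6, -0.2]
opening: 0.143
grip_force: 30.0
```

Call:
carry_out:
  moves:
    - {"slide":[0,0,-0.03],"spin":0}
    - {"slide":[0,0,-0.05],"spin":0}
    - {"slide":[0,0,-0.06],"spin":0}
    - {"slide":[0,0,-0.06],"spin":0}
    - {"slide":[0,0,-0.07],"spin":0}
    - {"slide":[0,0,-0.07],"spin":0}
    - {"slide":[0,0,-0.06],"spin":0}
    - {"slide":[0,0,-0.05],"spin":0}
    - {"slide":[0,0,0],"spin":0.134}
    - {"slide":[0,0,0],"spin":0.136}
    - {"slide":[0,0,0],"spin":0}
    - {"slide":[0,0,0],"spin":0}

```text
t: 26.43
eef_pos: [437.1, 6.6, 182.5]
tcp_rot: [-3.141, 0.0, 1.667]
ft_force: [-1.0, 0.6, -0.1]
opening: 0.144
grip_force: 30.0
```

```bash
python3 go.py 596 21.5 160 95.3; python3 - <<'E'
from h import *
S=read_camera("side"); p=state()["eef_pos"]; pickle.dump(S,open("side7.pkl","wb")); pickle.dump(read_camera("top"),open("top7.pkl","wb"))
d=np.array([-.0919,.9958,0])
print("exp ends",[proj(S,p+k*110*d) for k in(-1,1)])
cv2.imwrite("pics/s7.png",cv2.resize(S["color"][120:320,200:440,::-1],(720,600),interpolation=cv2.INTER_CUBIC))
E
```

```text
t 26.43 pos [437.1   6.6 182.5] rot [-179.98    0.     95.49] j [-0.14  0.27  2.04 -0.    0.84 -0.23] F [-1.   0.6 -0.1] open 0.144 grip 30.0
slide [-0.0009  0.3989  0.0562] rows>= 5.0 spin 0.006
exp ends [array([327.31063938, 164.70110121]), array([314.13546317, 251.26092704])]
```

View pics/s7.png

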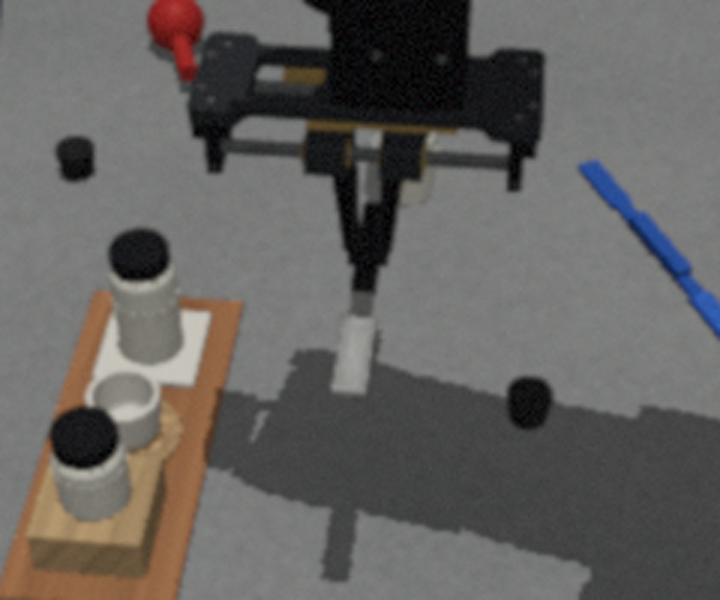

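The spatula is held level along the tool x axis, near end at (317,250) against the expected (314,251). I move it over the board.

Call:
carry_out:
  moves:
    - {"slide":[0,0.03,0],"spin":0.006}
    - {"slide":[0,0.05,0],"spin":0}
    - {"slide":[0,0.07,0],"spin":0}
    - {"slide":[0,0.08,0],"spin":0}
    - {"slide":[0,0.07,0],"spin":0}
    - {"slide":[0,0.06,0],"spin":0}
    - {"slide":[-0.001,0.039,0],"spin":0}
    - {"slide":[0,0,0],"spin":0}
    - {"slide":[0,0,0],"spin":0}
    - {"slide":[0,0,0],"spin":0}
    - {"slide":[0,0,0],"spin":0}

```text
t: 27.45
eef_pos: [595.4, 20.6, 182.6]
tcp_rot: [-3.141, -0.0, 1.662]
ft_force: [-0.1, -0.4, -0.6]
opening: 0.145
grip_force: 30.0
```

```bash
python3 go.py 596 21.5 108 95.3
```

```text
t 27.45 pos [595.4  20.6 182.6] rot [-179.96   -0.     95.2 ] j [-0.08  0.48  1.67 -0.    0.99 -0.17] F [-0.1 -0.4 -0.6] open 0.145 grip 30.0
slide [0.002  0.0019 0.1865] rows>= 2.0 spin -0.003
```

Call:
carry_out:
  moves:
    - {"slide":[0.002,0.001,0.03],"spin":0}
    - {"slide":[0,0,0.04],"spin":0}
    - {"slide":[0,0,0.04],"spin":0}
    - {"slide":[0,0,0.03],"spin":0}
    - {"slide":[0,0,0.02],"spin":0}
    - {"slide":[0,0,0.015],"spin":0}
    - {"slide":[0,0,0],"spin":0}
    - {"slide":[0,0,0],"spin":0}
    - {"slide":[0,0,0],"spin":0}
    - {"slide":[0,0,0],"spin":0}
    - {"slide":[0,0,0],"spin":0}
    - {"slide":[0,0,0],"spin":0}

```text
t: 28.45
eef_pos: [596.8, 21.5, 113.0]
tcp_rot: [3.141, 0.0, 1.661]
ft_force: [-0.5, 0.4, -0.8]
opening: 0.146
grip_force: 30.0
```

```bash
python3 go.py 596 21.5 105 95.3; python3 - <<'E'
from h import *
S=read_camera("side")
cv2.imwrite("pics/s8.png",cv2.resize(S["color"][170:330,180:320,::-1],(525,600),interpolation=cv2.INTER_CUBIC))
E
```

```text
t 28.45 pos [596.8  21.5 113. ] rot [1.7996e+02 1.0000e-02 9.5180e+01] j [-0.07  0.57  1.73 -0.    0.84 -0.16] F [-0.5  0.4 -0.8] open 0.146 grip 30.0
slide [ 0.0003 -0.002   0.02  ] rows>= 1.0 spin -0.004
```

View pics/s8.png

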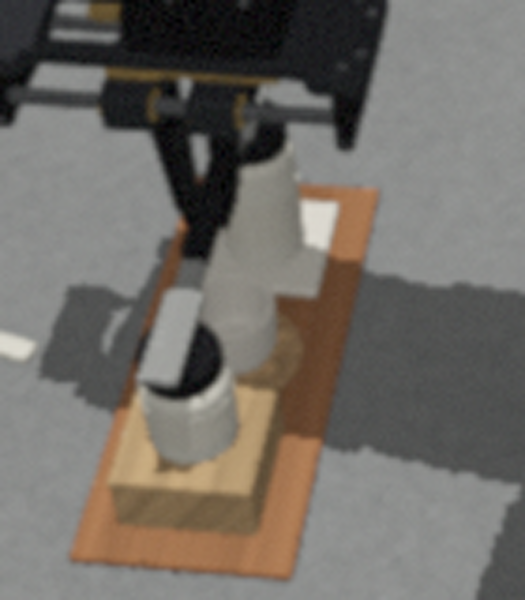

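The spatula's end is over the short jar's cap (cap around (229,266)) and the tall cap is at the other end. I lower it gently.

Call:
carry_out:
  moves:
    - {"slide":[0,-0.002,0.008],"spin":0}
    - {"slide":[0,0,0.005],"spin":0}
    - {"slide":[0,0,0.003],"spin":0}
    - {"slide":[0,0,0],"spin":0}
    - {"slide":[0,0,0],"spin":0}
    - {"slide":[0,0,0],"spin":0}
    - {"slide":[0,0,0],"spin":0}

```text
t: 29.08
eef_pos: [595.9, 21.4, 106.3]
tcp_rot: [3.141, 0.0, 1.661]
ft_force: [-0.3, 0.1, -1.2]
opening: 0.146
grip_force: 30.0
```

Call:
carry_out:
  moves:
    - {"slide":[0,0,0.002],"spin":0}
    - {"slide":[0,0,0.001],"spin":0}
    - {"slide":[0,0,0],"spin":0}
    - {"slide":[0,0,0],"spin":0}
    - {"slide":[0,0,0],"spin":0}
    - {"slide":[0,0,0],"spin":0}

```text
t: 29.58
eef_pos: [595.9, 21.4, 105.0]
tcp_rot: [3.142, 0.0, 1.661]
ft_force: [0.8, -0.7, -0.5]
opening: 0.144
grip_force: 30.0
```

Call:
carry_out:
  moves:
    - {"slide":[0,0,0.001],"spin":0}
    - {"slide":[0,0,0],"spin":0}
    - {"slide":[0,0,0],"spin":0}
    - {"slide":[0,0,0],"spin":0}

```text
t: 29.92
eef_pos: [595.9, 21.4, 104.7]
tcp_rot: [3.141, 0.0, 1.661]
ft_force: [-0.8, 0.2, 0.4]
opening: 0.143
grip_force: 30.0
```

Call:
carry_out:
  moves:
    - {"slide":[0,0,0],"spin":0}
    - {"slide":[0,0,0],"spin":0}
    - {"slide":[0,0,0],"spin":0}
    - {"slide":[0,0,0],"spin":0}
    - {"slide":[0,0,0],"spin":0}
    - {"slide":[0,0,0],"spin":0}
    - {"slide":[0,0,0],"spin":0}
    - {"slide":[0,0,0],"spin":0}
    - {"slide":[0,0,-0.03],"spin":0}
    - {"slide":[0,0,-0.06],"spin":0}
    - {"slide":[0,0,-0.09],"spin":0}
    - {"slide":[0,0,-0.09],"spin":0}
  hand: 0.5

```text
t: 30.92
eef_pos: [595.4, 21.4, 213.3]
tcp_rot: [-3.14, -0.0, 1.661]
ft_force: [1.0, 0.3, 0.5]
opening: 0.505
grip_force: 0.0
```

Call:
carry_out:
  moves:
    - {"slide":[0,-0.03,-0.03],"spin":0}
    - {"slide":[0,-0.08,0],"spin":0}
    - {"slide":[0,-0.09,0],"spin":0}
    - {"slide":[0,-0.09,0],"spin":0}
    - {"slide":[0,-0.08,0],"spin":0}
    - {"slide":[0,-0.05,0],"spin":0}
    - {"slide":[0,0,0],"spin":0}
    - {"slide":[0,0,0],"spin":0}
    - {"slide":[0,0,0],"spin":0}

```text
t: 31.67
eef_pos: [429.5, 6.1, 224.9]
tcp_rot: [3.14, 0.0, 1.661]
ft_force: [1.0, -0.9, 0.2]
opening: 0.499
grip_force: 0.0
```

```bash
python3 go.py 596 21.5 105 95.3; python3 - <<'E'
from h import *
T=read_camera("top");S=read_camera("side")
pickle.dump(T,open("top9.pkl","wb"));pickle.dump(S,open("side9.pkl","wb"))
print("grip exp",proj(T,(596,21.5,114)),proj(S,(596,21.5,114)))
cr=lambda c,r:cv2.resize(c["color"][r[2]:r[3],r[0]:r[1],::-1],(400,400),interpolation=cv2.INTER_CUBIC)
cv2.imwrite("pics/c9.png",np.hstack([cr(T,(250,380,110,240)),cr(S,(180,320,180,320))]))
E
```

```text
t 31.67 pos [429.5   6.1 224.9] rot [1.7993e+02 2.0000e-02 9.5180e+01] j [-0.14  0.2   2.   -0.    0.95 -0.23] F [ 1.  -0.9  0.2] open 0.499 grip 0.0
slide [0.0008 0.4175 0.3004] rows>= 6.0 spin -0.004
grip exp [312.67734285 169.7349137 ] [234.89291193 226.24224372]
```

View pics/c9.png

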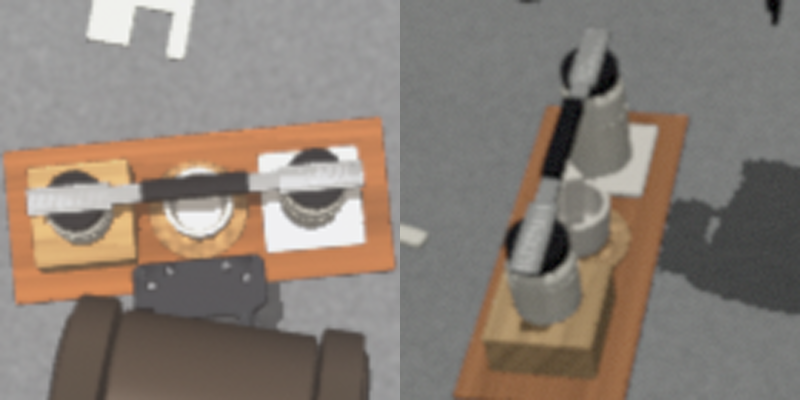

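The spatula lies level on both caps along the board. Its grip centre is at top (313.4,170.5) against the expected (312.7,169.7), about 2 mm off, and the gripper is well clear. I hand it in.

```bash
python3 -c "
from cell import job_done
print(job_done())"
```

```text
the job is handed in; nothing more can be done
None
```

The drip rest is set up and handed in at about 32 s: crucible on the cork, tall jar on the tile, short jar on the block, and spatula level across both caps. The last pictures put each within about 4 mm of its mark, with everything released; the hand-in call gave no verdict.

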